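# Blow a wet tube rack dry with the two-stage gun

### The job

Set the orange tube rack down gently, upright, in the middle of the black drip tray in front of the blow gun's nozzle, its long side along the tray's long side. Then open the gas cock fully, squeeze the gun's red trigger right through its pressure point to full flow, hold it there for two seconds and let go, and after that shut the cock fully again. Leave the rack in the tray and do not disturb the glass bottle, the tip carton or the wash bottle.

Things in the scene. Friction and masses are not known exactly. Their poses are not given: they have to be found in the camera images.
- station: Fixed blow-off station. Origin at bench level; +x away from the robot, +y to its left, z up (may be yawed). Pale grey deck 10 mm thick, x -190 to 175, y -100 to 220 mm; drip tray at its front; behind it a grey console (x 15 to 172, y -80 to 100, up to 172 mm high) whose metal top slopes 27 degrees up away from the robot, with the blue gun above it; gas cock on its left.
- tray_floor (a point): Centre of the inner floor of the black drip tray, 14 mm above the bench; axes as the station's. The tray is 110 mm (station x) by 170 mm (station y) outside, walls 4 mm thick, rim 8 mm above its floor. The nozzle's tip is 75 mm behind this point (station +x) and 98 mm above it.
- tube_rack: The orange rack for micro tubes: 52 x 112 x 46 mm (its x, y, z; its straight side walls are 40 mm high, the tube caps stand above), 0.06 to 0.11 kg, loose, standing on the bench between the station and the centrifuge (any other rack in the room is not meant). Origin: centre of its underside; z up. Grasp across its 52 mm width.
- blow_gun: Blue gun, fixed, lying on its side along the slope. Origin on the barrel's axis; x along the barrel, from nozzle backwards up the slope; y along the pistol grip outward (station +y); z normal to the slope, 27 degrees off vertical, leaning to the robot. In mm: barrel dia 28, x -50 to 63, nozzle to -117; grip x -7 to 18, z -13 to 13, y to 119, then a pipe; metal slope at z -45; nothing above z 15.
- squeeze_point (a point): Point in the grip, gun (0, 70, 0) mm, midway between the grip's back and the front of the squeezed trigger; axes as the gun's. Tool along gun -z (27 degrees tilted), fingers closing along gun x: one finger behind the grip, one before the trigger. Grip and released trigger together span gun x -33 to 18 mm here; squeezed home, 37 mm in all.
- trigger (a joint): Red trigger, rad: 0 released, 0.28 at its hard stop against the grip side; sprung, returns by itself. Blade 8 x 18 x 70 mm along the front of the grip, hinged at gun (-22, 18, 0) mm. Force at the squeeze point: 3 to 6 N up to the pressure point at 0.14 rad, where a brass plunger steps it up to 11 N, then 15 N at the stop. Full flow is beyond 0.23.
- trigger_pad (a point): Point on the front face of the trigger, 53 mm from its hinge, where to press it (moves with it).
- cock (a joint): Gas cock's yellow handle, rad: 0 shut (hard stop; handle across the pipe, pointing to station +y), 1.571 fully open (hard stop; along the pipe, pointing to station -x). Opens anticlockwise seen from above; needs about 2.5 N at the grip point and stays where it is left. May start up to 0.25 rad from shut.
- cock_axis (a point): On the vertical axis of the cock at the handle's mid height, 92 mm above the bench; axes as the station's.
- cock_grip (a point): Middle of the handle's yellow sleeve, 68 mm from the axis, where to take it. Sleeve 16 mm wide, 18 mm high, from 32 to 100 mm from the axis. Axes turn with the handle; own +y points outward along it. The pipe's top is 38 mm below this point.
- glass_bottle: Bystander: screw-cap glass bottle with orange cap, 86 mm in diameter, 160 mm high, loose. Origin: centre of its underside.
- tip_carton: Bystander: plain box with blue lid, 68 x 110 x 70 mm (its x, y, z), loose. Origin: centre of its underside.
- wash_bottle: Bystander: wash bottle with red cap and bent white spout, 58 x 106 mm (its x, y), 199 mm high, loose, left of the station. Origin: under the middle of its outline.
Things that resemble listed ones, but are neither listed nor needed, are in the scene too. Leave any purple look-alike of the tube_rack alone.

How it is judged (in metres and radians):
On the way, in this order (a step that is already met when the one before it is completed fails the run):
1. the orange rack stands in the middle of the drip tray, let go (x of tube_rack in the frame of tray_floor between -0.022 and 0.022 m and y of tube_rack in the frame of tray_floor between -0.022 and 0.022 m and z of tube_rack in the frame of tray_floor below 0.006 m and angle between tube_rack's own z axis and vertical below 0.12 rad and angle between the y axis of tube_rack and the y axis of station, either way round below 0.2 rad and linear speed of tube_rack below 0.02 m/s and contact force between the fingers and tube_rack below 0.2 N), for 0.2 s.
2. the cock is fully open (value of joint cock above 1.45 rad), for 0.2 s.
3. the trigger is held in its second stage, at full flow, with the cock open (value of joint trigger above 0.23 rad and value of joint cock above 1.4 rad), for 1.8 s.
4. the trigger is let go while the cock is still open (value of joint trigger below 0.03 rad and value of joint cock above 1.4 rad), for 0.1 s.
At the end, for the whole second after the job is handed in: The orange rack stands upright on the floor of the drip tray, at rest, its centre within 22 mm of the tray's centre along each side and its long side within 0.2 rad of the tray's; the cock is shut (under 0.1 rad); the trigger is released (under 0.03 rad) (all of step 1 and value of joint cock below 0.1 rad and value of joint trigger below 0.03 rad); the robot touches nothing.
It fails at once if the glass bottle is disturbed (moved more than 20 mm or tipped) (distance of glass_bottle from where it was at the start of the episode above 0.02 m or angle between glass_bottle's own z axis and vertical above 0.4 rad).
It fails at once if the tip carton is disturbed (moved more than 20 mm or tipped) (distance of tip_carton from where it was at the start of the episode above 0.02 m or angle between tip_carton's own z axis and vertical above 0.4 rad).
It fails at once if the wash bottle is disturbed (moved more than 20 mm or tipped) (distance of wash_bottle from where it was at the start of the episode above 0.02 m or angle between wash_bottle's own z axis and vertical above 0.4 rad).
It fails at once if the rack is dropped (falls free faster than 0.7 m/s) (linear speed of tube_rack above 0.7 m/s and contact force between the fingers and tube_rack below 0.05 N).
It also fails if it takes over 72 s, if anything falls off the work surface, if the arm or the gripper's body presses on something with over 40 N, if the wrist force passes 120 N, or if a joint passes its speed limit or range.

### The arm

A 6-joint arm with a two-finger parallel gripper is mounted at the origin on a cart in front of the work surface, level with it; the furniture and walls round the work are solid. World frame = base frame: x ahead of the robot, y to its left, z up, the work surface at z = 0. Lengths are in mm, angles in rad, forces in N, time in s.
With the tool pointing down it reaches from about 300 to 775 mm from the base axis. Payload 14.6 kg.
Tool frame: the origin (TCP) lies at the very end of the fingers, on their centre line; the grasp point (between the pads) lies 19 mm behind it (env.grasp_offset is the z of the grasp point in the tool frame, in mm); z points along the fingers, y is the line along which they close (so a half turn about z gives the same grasp; the last joint's range is limited). The gripper opens to 94 mm and grips with 3 to 60 N. Pads are 16 mm wide; open, the fingers measure 119 mm over their backs; the gripper's body (75 mm by 177 mm) begins 78 mm behind the grasp point.
Start: joints at [-1.341, 0.3, 1.521, -0, 1.321, -0.067], TCP at [160.847, -525.944, 205.446] pointing down, gripper open.
Joint ranges: [-3.03, 3.03], [-0.79, 2.21], [0.23, 2.52], [-1.04, 4.18], [0, 3.07], [-2.55, 2.55]. Speed limits (rad/s): [2.22, 2.22, 2.57, 3.14, 3.14, 3.14].

### API

Orientations are given as a rotation vector (axis times angle).
In Python, from workcell import env gives the robot as it stands.
- The arm moves only by the tool servo_tool, never from a script. Its argument "increments" is a list of rows, each an object of numbers: "dx", "dy", "dz": the shift along the tool's x, y, z in units of 25 mm (1.0 is 25 mm); "twist": the turn about the tool's z in units of 8 degrees (1.0 is 8 degrees); "hand": the finger opening in mm, from 0 to 94. A call has 1 to 10 rows; each row is the pose to reach, as a shift and turn from the pose commanded when the call began, along the tool's axes at that moment; what a row does not reach only later rows make up. A row lasts 1/10 s, in which the tool goes at most 50 mm and 8.59 degrees, less where a joint would pass 70% of its speed; a pose out of reach is approached as far as the arm can. A call with a gripper value outside its range is refused whole. The fingers move at their own pace and stop on an object; the grip force is fixed at half the most. Time passes only in rows, so rows that repeat a pose let the fingers close. It gives the time, the measured TCP pose, the force, the opening and the grip force at its end, in the units of the state.
- env.get_obs(): the state, without advancing time (a new reading comes with each control period).
- env.snapshot(name): name is "side" or "top" or "wrist"; returns the picture (480x640x3 uint8, blue, green, red); there is no depth.
- env.camera_params(name): a dict with "vertical_fov" (degrees; the focal length in pixels is half the picture's height over the tangent of half this angle, whatever the lens; pixels are square), "cx", "cy" (the principal point, pixels), "dist" ([k1, k2, p1, p2, k3] as OpenCV has them; the pictures are not rectified), "T" (4x4, takes a point from camera to world coordinates). Camera axes: x right, y down, z forward; pixel columns grow to the right and rows downward; lengths in mm; the calibration is good to about 2 mm. A picture is of the moment at which its call begins: read the wrist's pose just before it. camera_params takes no time and is no camera call; for the wrist camera it gives the pose at the moment of the call.
- env.hand_in(): hands the job in; it is judged then, once.
The state is a dict: "time_s": time; "joints": joint angles; "qd": joint speeds; "effort": joint torques, N m; "tool_pos": TCP position; "tool_rot": TCP orientation; "wrist_force": force on the tool from outside, world axes, zero at the start; "wrist_torque": the same for the moment, N m; "grip_width": finger opening in mm; "grip_force": force on a finger pad.
Only numpy, scipy, OpenCV 4.12 (cv2) and the standard library are available. Lean on these libraries where they do the work, as an engineer would, in place of code of your own. Each camera call takes 0.05 s, during which the arm holds its last target. There are 200 camera calls.

## Working session

There is one attempt and no reset: what is moved stays moved. The work goes in short steps, Python scripts to look and compute and a tool call to move; the robot and the scene stay as the last step left them, time stands still between calls to the robot, and variables do not carry over. Pictures are saved under pics/ and viewed, at most 12 in all, crops included, and the job is handed in when it is done.

Besides the shell and the picture viewer there is one more tool, called after "Request:" by a JSON object that holds its "api" and its "payload", one argument or row to a line. servo_tool: Moves the arm, as the interface text tells. Its arguments: {"type":"object","properties":{"increments":{"type":"array"}},"required":["increments"]}

```bash
ls; mkdir -p pics; python3 - <<'E'
from workcell import env
import cv2, numpy as np
np.set_printoptions(precision=4,suppress=True)
for n in ["side","top"]:
    p=env.camera_params(n); print(n,p)
    cv2.imwrite(f"pics/{n}0.png",env.snapshot(n))
o=env.get_obs(); print(o["time_s"],o["tool_pos"],o["tool_rot"],env.grasp_offset)
E
```

```text
pics
side {'vertical_fov': 53.14073045958432, 'cx': 326.5172904736706, 'cy': 244.28647532114567, 'dist': array([-0.0619,  0.    ,  0.    ,  0.    ,  0.    ]), 'T': array([[    0.9998,    -0.0083,     0.0183,   517.2237],
       [   -0.0192,    -0.6587,     0.7522, -1056.3132],
       [    0.0058,    -0.7524,    -0.6587,  1032.8966],
       [    0.    ,     0.    ,     0.    ,     1.    ]])}
top {'vertical_fov': 52.206087092234476, 'cx': 312.6218128312413, 'cy': 238.29191406814334, 'dist': array([-0.0788,  0.    ,  0.    ,  0.    ,  0.    ]), 'T': array([[  -0.0066,   -0.996 ,    0.0891,  442.9131],
       [  -0.9997,    0.0045,   -0.0233,   23.9482],
       [   0.0228,   -0.0892,   -0.9958, 1603.1204],
       [   0.    ,    0.    ,    0.    ,    1.    ]])}
0.1 [ 160.8156 -525.7294  204.9656] [-3.1061 -0.4645  0.0002] -18.8
```

View pics/side0.png

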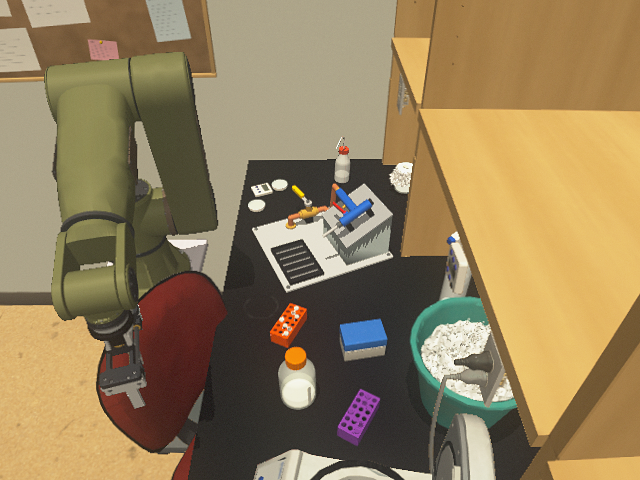

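View pics/top0.png

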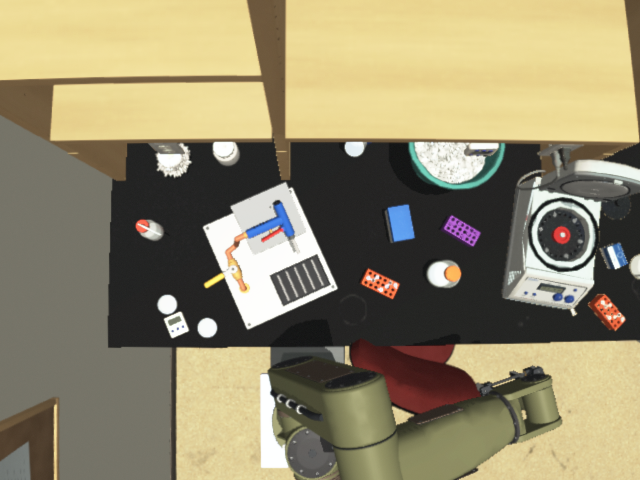

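The racks that could be meant are the orange one at top (380,283) / side (289,325), a red-orange one at top (606,312) to the right of the centrifuge, and the purple one at top (462,231). I choose the one at (380,283), which stands between the station and the centrifuge. Next I check it in a close crop, together with the station.

```bash
python3 - <<'E'
import cv2, numpy as np
t=cv2.imread("pics/top0.png"); s=cv2.imread("pics/side0.png")
C=lambda im,x0,y0,w,h,k: cv2.resize(im[y0:y0+h,x0:x0+w],None,fx=k,fy=k,interpolation=cv2.INTER_CUBIC)
c=np.zeros((600,800,3),np.uint8)
a=C(t,195,175,150,160,3.75); c[:600,:562]=a[:600,:562]
b=C(t,352,260,59,50,4); c[:200,564:800]=b
d=C(s,262,297,59,60,4); c[210:450,564:800]=d
cv2.imwrite("pics/c1.png",c)
cv2.imwrite("pics/c2.png",C(s,240,165,160,120,5))
E
```

```text
(no output)
```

View pics/c1.png

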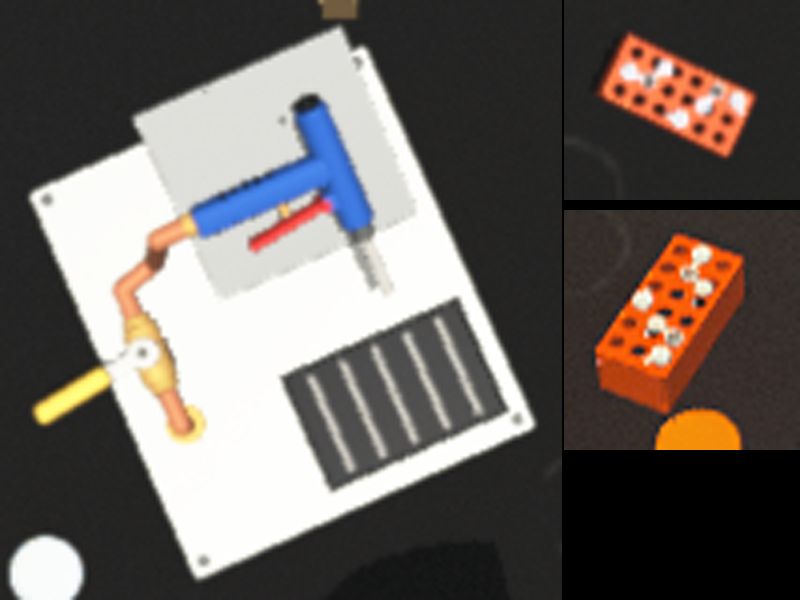

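View pics/c2.png

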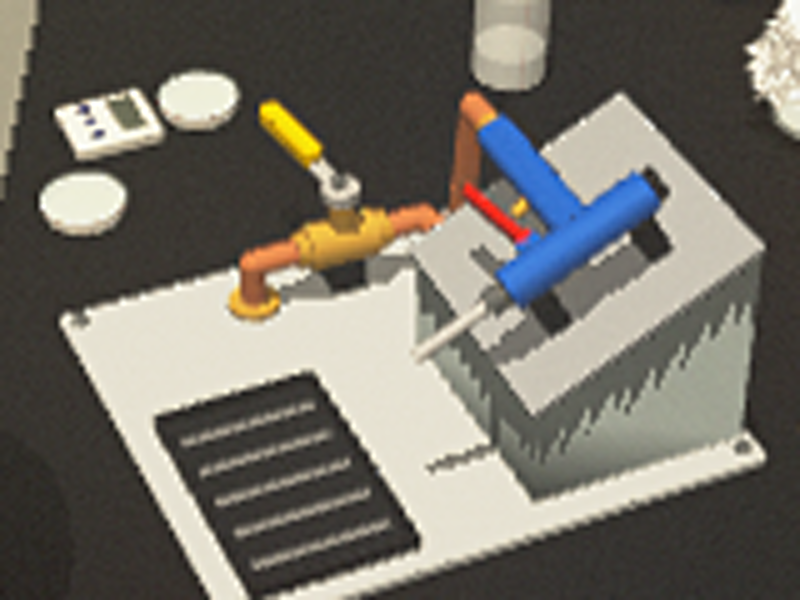

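The crop shows the orange rack with white micro tubes, near (380,283) in the top view, so the choice holds. The station is yawed about 24°. In the top crop the cock handle ends near (37,413) and points roughly to station +y, the nozzle tip is at (385,290) and the red trigger lies below the grip. Next I fit poses from both views.

```bash
cat > h.py <<'E'
from workcell import env
import cv2, numpy as np
from scipy.optimize import least_squares
np.set_printoptions(precision=3,suppress=True)
def K(p):
    f=240/np.tan(np.radians(p["vertical_fov"]/2)); return np.array([[f,0,p["cx"]],[0,f,p["cy"]],[0,0,1.]])
def proj(p,X):
    R=np.array(p["T"]); Ri=R[:3,:3].T
    return cv2.projectPoints(np.atleast_2d(np.float64(X)),cv2.Rodrigues(Ri)[0],-Ri@R[:3,3],K(p),np.array(p["dist"]))[0][:,0]
def ray(p,uv):
    n=cv2.undistortPoints(np.float64(uv).reshape(-1,1,2),K(p),np.array(p["dist"]))[:,0]
    T=np.array(p["T"]); d=np.c_[n,np.ones(len(n))]@T[:3,:3].T
    return T[:3,3],d
def onz(p,uv,z):
    o,d=ray(p,uv); return o+d*((z-o[2])/d[:,2])[:,None]
def tri(obs):
    A=np.zeros((3,3));b=np.zeros(3)
    for p,uv in obs:
        o,d=ray(p,uv); d=d[0]/np.linalg.norm(d[0]); M=np.eye(3)-np.outer(d,d); A+=M;b+=M@o
    return np.linalg.solve(A,b)
def Rz(a): return np.array([[np.cos(a),-np.sin(a),0],[np.sin(a),np.cos(a),0],[0,0,1]])
E
cat > fit.py <<'E'
from h import *
P={n:env.camera_params(n) for n in("top","side")}
tc=lambda a:(np.array(a)+.5)/3.75-.5+[195,175]
sc=lambda a:(np.array(a)+.5)/5-.5+[240,165]
deckT=tc([(30,192),(365,45),(535,427),(197,580)]); deck=np.array([(175,220,10),(175,-100,10),(-190,-100,10),(-190,220,10.)])
deckS=sc([(62,318),(765,462)])
def f(v):
    X=deck@Rz(v[2]).T+[v[0],v[1],0]
    return np.r_[(proj(P["top"],X)-deckT).ravel(),(proj(P["side"],X[[3,1]])-deckS).ravel()]
r=least_squares(f,[500,100,0.4],loss='soft_l1'); v=r.x; print("station",v,"res",r.fun.round(1))
S=lambda X:(np.atleast_2d(X)-[v[0],v[1],0])@Rz(v[2])
tt=tc([(283,377),(460,298),(507,410),(332,490)]); ts=sc([(312,372),(420,548),(245,598),(155,415)])
a=onz(P["top"],tt,22); b=onz(P["side"],ts,22)
print("tray tri z",[tri([(P["top"],tt[i]),(P["side"],ts[i])])[2].round(1) for i in range(4)])
print("tray world",a.mean(0),b.mean(0),"station",S(a.mean(0)),S(b.mean(0)))
def both(n,t,s):
    X=tri([(P["top"],tc([t])),(P["side"],sc([s]))]); print(n,X,S(X)[0]); return X
both("nozzle",(388,292),(418,357)); both("cocktop",(145,350),(342,185)); both("handle end",(40,414),(268,108))
both("barrel rear",(308,100),(655,185));both("trig end",(252,246),(470,190));both("grip end",(196,220),(487,130))
# rack corner by colour
for n in P:
    im=cv2.imread(f"pics/{n}0.png"); x0,y0=(352,260) if n=="top" else (262,297)
    c=(tc if 0 else (lambda a,x0=x0,y0=y0:(np.array(a)+.5)/4-.5+[x0,y0]))
    q=c([(65,34),(191,96),(166,156),(37,96)]) if n=="top" else c([(113,25),(180,50),(106,170),(34,142)])
    w=onz(P[n],q,40); print("rack",n,w.mean(0),np.linalg.norm(np.diff(w,axis=0),axis=1),[np.arctan2(*(w[i]-w[j])[1::-1]).round(3) for i,j in((0,1),(3,2),(0,3),(1,2))]); print(w[:, :2])
o=env.get_obs(); print(cv2.Rodrigues(np.array(o["tool_rot"]))[0], o["joints"])
E
python3 fit.py
```

```text
station [555.526  74.143   0.412] res [ 0.1  0.   0.3  0.3  0.4  0.1 -0.2 -0.3 -0.8 -0.5  0.9 -0.9]
tray tri z [np.float64(22.3), np.float64(12.7), np.float64(12.6), np.float64(23.5)]
tray world [451.175  27.979  22.   ] [449.792  23.533  22.   ] station [[-114.105   -0.558   22.   ]] [[-117.151   -4.079   22.   ]]
nozzle [533.393  33.615 111.204] [-36.499 -28.288 111.204]
cocktop [486.835 233.266  92.235] [  0.711 173.315  92.235]
handle end [434.987 318.3    96.056] [-12.785 271.99   96.056]
barrel rear [676.387  94.594 192.087] [118.948 -29.614 192.087]
trig end [567.278 140.606 155.319] [ 37.362  56.209 155.319]
grip end [582.746 183.079 171.003] [ 68.531  88.946 171.003]
rack top [ 436.772 -228.097   40.   ] [112.51   52.019 113.689] [np.float64(1.107), np.float64(1.129), np.float64(-0.44), np.float64(-0.417)]
[[ 486.138 -188.846]
 [ 435.814 -289.474]
 [ 388.249 -268.413]
 [ 436.887 -165.654]]
rack side [ 438.765 -228.731   40.   ] [ 51.976 111.085  53.087] [np.float64(2.676), np.float64(2.689), np.float64(1.13), np.float64(1.141)]
[[ 439.026 -166.569]
 [ 485.48  -189.882]
 [ 439.147 -290.844]
 [ 391.406 -267.627]]
[[ 0.956  0.293 -0.   ]
 [ 0.293 -0.956  0.001]
 [ 0.    -0.001 -1.   ]] [-1.341  0.3    1.521 -0.     1.321 -0.067]
```

```bash
cat >> h.py <<'E'
def inc(x,y,z,ang=None,say=""):
    o=env.get_obs(); R=cv2.Rodrigues(np.array(o["tool_rot"]))[0]
    d=R.T@(np.array([x,y,z])-o["tool_pos"])/25
    a0=np.arctan2(R[1,0],R[0,0]); tw=0 if ang is None else -np.degrees((ang-a0+np.pi)%(2*np.pi)-np.pi)/8
    print(say,"d",d.round(3),"twist",round(tw,3),"| at",np.array(o["tool_pos"]).round(1),"ang",round(a0,3),"t",round(o["time_s"],2),"q6",round(o["joints"][5],2))
E
python3 -c "
from h import *
inc(437.5,-228.4,205,1.12)
p=env.camera_params('top'); print('bottle cap',onz(p,[(452,272)],160))"
```

```text
d [14.062 -8.135  0.007] twist -5.895 | at [ 160.8 -525.7  205. ] ang 0.297 t 0.1 q6 -0.07
bottle cap [[ 469.299 -424.639  160.   ]]
```

Request:
{"api": "servo_tool", "payload": {
  "increments": [
    {"dx": 0.7,"dy": -0.4,"twist": -0.3,"hand": 80},
    {"dx": 2.2,"dy": -1.3,"twist": -0.9,"hand": 80},
    {"dx": 3.9,"dy": -2.2,"twist": -1.6,"hand": 80},
    {"dx": 5.5,"dy": -3.2,"twist": -2.3,"hand": 80},
    {"dx": 7.2,"dy": -4.2,"twist": -3.0,"hand": 80},
    {"dx": 8.8,"dy": -5.1,"twist": -3.7,"hand": 80},
    {"dx": 10.5,"dy": -6.1,"twist": -4.4,"hand": 80},
    {"dx": 12.1,"dy": -7.0,"twist": -5.1,"hand": 80},
    {"dx": 13.4,"dy": -7.8,"twist": -5.6,"hand": 80},
    {"dx": 14.1,"dy": -8.1,"twist": -5.9,"hand": 80}
  ]
}}

```text
invalid input at $.increments[0]: expected keys dx, dy, dz, twist, hand
```

Request:
{"api": "servo_tool", "payload": {
  "increments": [
    {"dx": 0.7,"dy": -0.4,"dz": 0,"twist": -0.3,"hand": 80},
    {"dx": 2.2,"dy": -1.3,"dz": 0,"twist": -0.9,"hand": 80},
    {"dx": 3.9,"dy": -2.2,"dz": 0,"twist": -1.6,"hand": 80},
    {"dx": 5.5,"dy": -3.2,"dz": 0,"twist": -2.3,"hand": 80},
    {"dx": 7.2,"dy": -4.2,"dz": 0,"twist": -3.0,"hand": 80},
    {"dx": 8.8,"dy": -5.1,"dz": 0,"twist": -3.7,"hand": 80},
    {"dx": 10.5,"dy": -6.1,"dz": 0,"twist": -4.4,"hand": 80},
    {"dx": 12.1,"dy": -7.0,"dz": 0,"twist": -5.1,"hand": 80},
    {"dx": 13.4,"dy": -7.8,"dz": 0,"twist": -5.6,"hand": 80},
    {"dx": 14.1,"dy": -8.1,"dz": 0,"twist": -5.9,"hand": 80}
  ]
}}

```text
time_s: 1.1
tool_pos: [440.0, -226.8, 205.2]
tool_rot: [-2.656, -1.676, -0.0]
wrist_force: [0.0, -0.8, 0.1]
grip_width: 80.1
grip_force: 0.0
```

```bash
python3 - <<'E'
from h import *
inc(437.5,-228.4,205,1.12)
p=env.camera_params("wrist"); np.save("pics/w1.npy",np.array(p["T"])); print(p)
cv2.imwrite("pics/w1.png",env.snapshot("wrist"))
E
```

```text
d [-0.102 -0.064  0.009] twist 0.041 | at [ 440.  -226.8  205.2] ang 1.126 t 1.1 q6 -0.11
{'vertical_fov': 60.56059082461715, 'cx': 325.21018975667215, 'cy': 246.7551597448975, 'dist': array([-0.026,  0.   ,  0.   ,  0.   ,  0.   ]), 'T': array([[   0.902,   -0.415,   -0.119,  474.592],
       [  -0.431,   -0.868,   -0.246, -154.36 ],
       [  -0.001,    0.273,   -0.962,  384.482],
       [   0.   ,    0.   ,    0.   ,    1.   ]])}
```

View pics/w1.png

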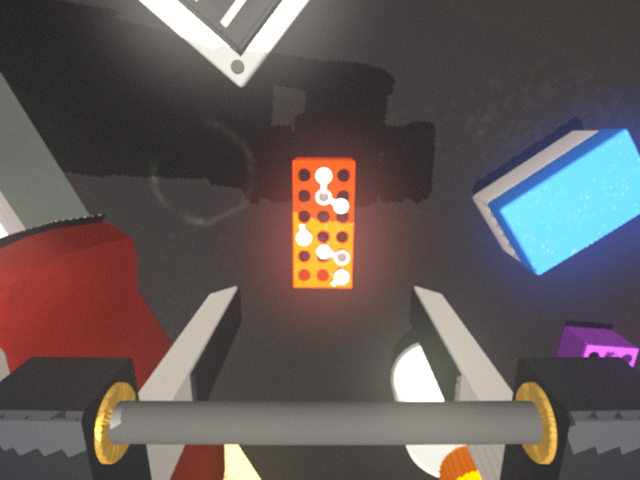

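The wrist view shows the orange rack aligned between the fingers, with top corners at about (292,159), (355,158), (353,288) and (293,288). The bottle is right and the carton far right.

```bash
python3 - <<'E'
from h import *
p=env.camera_params("wrist")
im=cv2.imread("pics/w1.png"); hsv=cv2.cvtColor(im,cv2.COLOR_BGR2HSV)
m=((hsv[...,0]<22)&(hsv[...,1]>140)&(hsv[...,2]>110)).astype(np.uint8); m[:,:280]=0;m[:,370:]=0;m[300:]=0
m=cv2.morphologyEx(m,cv2.MORPH_CLOSE,np.ones((15,15)))
c=max(cv2.findContours(m,0,2)[0],key=cv2.contourArea); r=cv2.minAreaRect(c); q=cv2.boxPoints(r); print(q)
w=onz(p,q,40); print(w.mean(0),np.linalg.norm(np.diff(w,axis=0),axis=1)); d=np.diff(w,axis=0); print(np.arctan2(d[:,1],d[:,0]))
q=np.array([(292,159),(355,158),(353,288),(293,288)]); w=onz(p,q,40); d=np.diff(w,axis=0);print(w.mean(0),np.linalg.norm(d,axis=1),np.arctan2(d[:,1],d[:,0]))
# height: triangulate rack corners with top cam
t=env.camera_params("top"); tq=(np.array([(65,34),(191,96),(166,156),(37,96)])+.5)/4-.5+[352,260]
print([tri([(p,q[i]),(t,tq[j])]).round(1) for i,j in((1,0),(0,3),(2,1),(3,2))])
E
```

```text
[[291. 157.]
 [355. 157.]
 [355. 288.]
 [291. 288.]]
[ 439.656 -223.709   40.   ] [ 52.564 115.069  57.396]
[-0.444 -1.995  2.698]
[ 439.577 -224.342   40.   ] [ 51.798 114.242  53.808] [-0.428 -2.011  2.698]
[array([ 483.6, -174.5,  145.6]), array([ 438.7, -164.1,   37.5]), array([ 436.6, -293.4,   22.7]), array([ 387. , -270.5,   23.2])]
```

Request:
{"api": "servo_tool", "payload": {
  "increments": [
    {"dx": 0,"dy": 0,"dz": 0.7,"twist": 0,"hand": 78},
    {"dx": 0,"dy": 0,"dz": 2,"twist": 0,"hand": 78},
    {"dx": 0,"dy": 0,"dz": 3.5,"twist": 0,"hand": 78},
    {"dx": 0,"dy": 0,"dz": 5,"twist": 0,"hand": 78},
    {"dx": 0,"dy": 0,"dz": 6.3,"twist": 0,"hand": 78},
    {"dx": 0,"dy": 0,"dz": 7.1,"twist": 0,"hand": 78},
    {"dx": 0,"dy": 0,"dz": 7.4,"twist": 0,"hand": 78},
    {"dx": 0,"dy": 0,"dz": 7.5,"twist": 0,"hand": 78},
    {"dx": 0,"dy": 0,"dz": 7.5,"twist": 0,"hand": 60},
    {"dx": 0,"dy": 0,"dz": 7.5,"twist": 0,"hand": 45}
  ]
}}

```text
time_s: 2.15
tool_pos: [439.2, -229.6, 19.0]
tool_rot: [2.66, 1.669, 0.001]
wrist_force: [-0.5, 0.3, -0.5]
grip_width: 65.2
grip_force: 0.0
```

Request:
{"api": "servo_tool", "payload": {
  "increments": [
    {"dx": 0,"dy": 0,"dz": 0,"twist": 0,"hand": 40},
    {"dx": 0,"dy": 0,"dz": 0,"twist": 0,"hand": 40},
    {"dx": 0,"dy": 0,"dz": 0,"twist": 0,"hand": 40},
    {"dx": 0,"dy": 0,"dz": 0,"twist": 0,"hand": 40},
    {"dx": 0,"dy": 0,"dz": 0,"twist": 0,"hand": 40}
  ]
}}

```text
time_s: 2.65
tool_pos: [438.9, -229.3, 18.6]
tool_rot: [2.661, 1.669, 0.0]
wrist_force: [-2.6, 0.6, 5.7]
grip_width: 51.8
grip_force: 30.0
```

```bash
python3 -c "
from h import *
inc(444.7,20.5,150,1.983)"
```

```text
d [ 9.098 -4.137 -5.26 ] twist -6.176 | at [ 438.9 -229.3   18.6] ang 1.121 t 2.65 q6 -0.11
```

Request:
{"api": "servo_tool", "payload": {
  "increments": [
    {"dx": 0,"dy": 0,"dz": -0.2,"twist": 0,"hand": 40},
    {"dx": 0,"dy": 0,"dz": -0.7,"twist": 0,"hand": 40},
    {"dx": 0,"dy": 0,"dz": -1.5,"twist": 0,"hand": 40},
    {"dx": 0,"dy": 0,"dz": -2.5,"twist": 0,"hand": 40},
    {"dx": 0,"dy": 0,"dz": -3.5,"twist": 0,"hand": 40},
    {"dx": 0,"dy": 0,"dz": -4.3,"twist": 0,"hand": 40},
    {"dx": 0,"dy": 0,"dz": -4.9,"twist": 0,"hand": 40},
    {"dx": 0,"dy": 0,"dz": -5.2,"twist": 0,"hand": 40},
    {"dx": 0,"dy": 0,"dz": -5.3,"twist": 0,"hand": 40},
    {"dx": 0,"dy": 0,"dz": -5.3,"twist": 0,"hand": 40}
  ]
}}

```text
time_s: 3.65
tool_pos: [438.6, -229.1, 150.4]
tool_rot: [-2.661, -1.669, 0.0]
wrist_force: [-0.2, 0.3, -0.7]
grip_width: 51.8
grip_force: 30.0
```

```bash
python3 -c "
from h import *
inc(444.7,20.5,150,1.983)"
```

```text
d [ 9.097 -4.126  0.016] twist -6.177 | at [ 438.6 -229.1  150.4] ang 1.121 t 3.65 q6 -0.11
```

Request:
{"api": "servo_tool", "payload": {
  "increments": [
    {"dx": 0.3,"dy": -0.1,"dz": 0,"twist": -0.2,"hand": 40},
    {"dx": 1.1,"dy": -0.5,"dz": 0,"twist": -0.7,"hand": 40},
    {"dx": 2.2,"dy": -1.0,"dz": 0,"twist": -1.5,"hand": 40},
    {"dx": 3.5,"dy": -1.6,"dz": 0,"twist": -2.3,"hand": 40},
    {"dx": 4.9,"dy": -2.2,"dz": 0,"twist": -3.2,"hand": 40},
    {"dx": 6.2,"dy": -2.8,"dz": 0,"twist": -4.1,"hand": 40},
    {"dx": 7.4,"dy": -3.3,"dz": 0,"twist": -5.0,"hand": 40},
    {"dx": 8.4,"dy": -3.8,"dz": 0,"twist": -5.7,"hand": 40},
    {"dx": 8.9,"dy": -4.0,"dz": 0,"twist": -6.1,"hand": 40},
    {"dx": 9.1,"dy": -4.1,"dz": 0,"twist": -6.2,"hand": 40}
  ]
}}

```text
time_s: 4.65
tool_pos: [445.0, 21.7, 149.9]
tool_rot: [-1.709, -2.635, 0.001]
wrist_force: [-0.1, 0.8, -1.8]
grip_width: 51.9
grip_force: 30.0
```

```bash
python3 - <<'E'
from h import *
env.snapshot("wrist");env.snapshot("wrist")
inc(444.7,20.5,150,1.983)
p=env.camera_params("wrist"); np.save("pics/w2.npy",np.array(p["T"]))
cv2.imwrite("pics/w2.png",env.snapshot("wrist"))
E
```

```text
d [-0.001 -0.019  0.001] twist 0.028 | at [445.1  20.7 150. ] ang 1.987 t 4.75 q6 -0.45
```

View pics/w2.png

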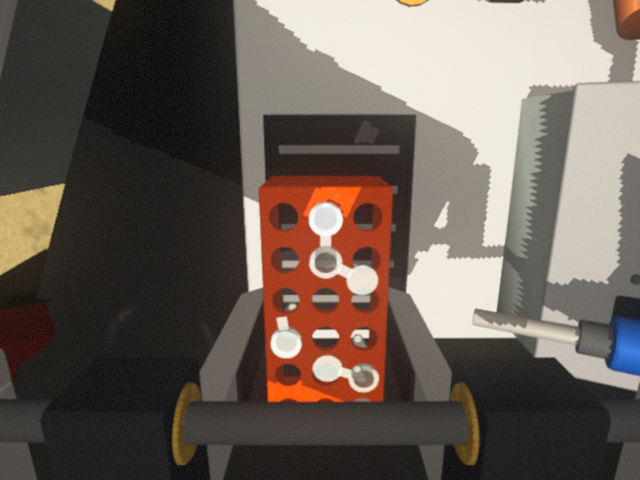

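The wrist view shows the tray's far rim corners at (264,115) and (415,115), its right edge running to (406,290), and the held rack's far top edge at about (261,187) to (392,184). The nozzle tip is at (474,318).

```bash
python3 - <<'E'
from h import *
p=env.camera_params("wrist"); p["T"]=np.load("pics/w2.npy")
v=[555.526,74.143,.412]; S=lambda X:(np.atleast_2d(X)-[v[0],v[1],0])@Rz(v[2])
a=onz(p,[(264,115),(415,115),(406,290)],22); print(a,S(a)); d=a[0]-a[1]; print(np.arctan2(d[1],d[0])+np.pi, np.linalg.norm(d))
b=onz(p,[(261,187),(392,184),(385,395),(267,395)],150-18.6+40); print("rack",S(b)); print("tcp",S(env.get_obs()["tool_pos"]))
t=env.camera_params("top"); tc=lambda a:(np.array(a)+.5)/3.75-.5+[195,175]
s=env.camera_params("side"); sc=lambda a:(np.array(a)+.5)/5-.5+[240,165]
n=tri([(p,(474,318)),(t,tc((388,292)))]); print("nozzle",n,S(n)); n=tri([(p,(474,318)),(s,sc((418,357)))]); print(n,S(n))
for uv,pt in(((264,115),(283,377)),((415,115),(460,298))): pass
E
```

```text
[[368.544  86.341  22.   ]
 [467.264 129.918  22.   ]
 [521.796   7.656  22.   ]] [[-166.451   86.053   22.   ]
 [ -58.542   86.451   22.   ]
 [ -57.532  -47.417   22.   ]]
0.4156923494397802 107.91039385887741
rack [[-147.028   54.362  171.4  ]
 [ -96.8     55.682  171.4  ]
 [ -95.397  -38.05   171.4  ]
 [-148.075  -38.275  171.4  ]]
tcp [[-122.714   -5.304  150.125]]
nozzle [533.038  33.732 113.824] [[-36.788 -28.025 113.824]]
[533.935  33.231 111.759] [[-36.167 -28.842 111.759]]
```

Request:
{"api": "servo_tool", "payload": {
  "increments": [
    {"dx": 0,"dy": 0,"dz": 0.3,"twist": 0,"hand": 40},
    {"dx": 0,"dy": 0,"dz": 0.9,"twist": 0,"hand": 40},
    {"dx": 0,"dy": 0,"dz": 1.7,"twist": 0,"hand": 40},
    {"dx": 0,"dy": 0,"dz": 2.5,"twist": 0,"hand": 40},
    {"dx": 0,"dy": 0,"dz": 3.2,"twist": 0,"hand": 40},
    {"dx": 0,"dy": 0,"dz": 3.8,"twist": 0,"hand": 40},
    {"dx": 0,"dy": 0,"dz": 4.2,"twist": 0,"hand": 40},
    {"dx": 0,"dy": 0,"dz": 4.4,"twist": 0,"hand": 40},
    {"dx": 0,"dy": 0,"dz": 4.5,"twist": 0,"hand": 40},
    {"dx": 0,"dy": 0,"dz": 4.5,"twist": 0,"hand": 40}
  ]
}}

```text
time_s: 5.8
tool_pos: [445.5, 20.1, 38.0]
tool_rot: [1.716, 2.631, 0.0]
wrist_force: [0.2, -1.2, -0.9]
grip_width: 51.7
grip_force: 30.0
```

Request:
{"api": "servo_tool", "payload": {
  "increments": [
    {"dx": 0,"dy": 0,"dz": 0.04,"twist": 0,"hand": 40},
    {"dx": 0,"dy": 0,"dz": 0.08,"twist": 0,"hand": 40},
    {"dx": 0,"dy": 0,"dz": 0.12,"twist": 0,"hand": 40},
    {"dx": 0,"dy": 0,"dz": 0.16,"twist": 0,"hand": 40},
    {"dx": 0,"dy": 0,"dz": 0.18,"twist": 0,"hand": 40},
    {"dx": 0,"dy": 0,"dz": 0.18,"twist": 0,"hand": 40}
  ]
}}

```text
time_s: 6.4
tool_pos: [445.4, 20.2, 33.4]
tool_rot: [-1.715, -2.632, 0.0]
wrist_force: [-0.1, 0.4, -0.1]
grip_width: 51.6
grip_force: 30.0
```

Request:
{"api": "servo_tool", "payload": {
  "increments": [
    {"dx": 0,"dy": 0,"dz": 0.03,"twist": 0,"hand": 40},
    {"dx": 0,"dy": 0,"dz": 0.05,"twist": 0,"hand": 40},
    {"dx": 0,"dy": 0,"dz": 0.05,"twist": 0,"hand": 40}
  ]
}}

```text
time_s: 6.7
tool_pos: [445.5, 20.2, 32.6]
tool_rot: [1.715, 2.632, 0.0]
wrist_force: [-4.6, -0.4, 7.9]
grip_width: 51.9
grip_force: 30.0
```

Contact at 32.6, as expected. I release to 68 mm and rise.

Request:
{"api": "servo_tool", "payload": {
  "increments": [
    {"dx": 0,"dy": 0,"dz": 0,"twist": 0,"hand": 56},
    {"dx": 0,"dy": 0,"dz": 0,"twist": 0,"hand": 64},
    {"dx": 0,"dy": 0,"dz": 0,"twist": 0,"hand": 68},
    {"dx": 0,"dy": 0,"dz": 0,"twist": 0,"hand": 68},
    {"dx": 0,"dy": 0,"dz": -0.4,"twist": 0,"hand": 68},
    {"dx": 0,"dy": 0,"dz": -1.2,"twist": 0,"hand": 68},
    {"dx": 0,"dy": 0,"dz": -2.4,"twist": 0,"hand": 68},
    {"dx": 0,"dy": 0,"dz": -3.8,"twist": 0,"hand": 68},
    {"dx": 0,"dy": 0,"dz": -5.2,"twist": 0,"hand": 68},
    {"dx": 0,"dy": 0,"dz": -6.2,"twist": 0,"hand": 60}
  ]
}}

```text
time_s: 7.7
tool_pos: [445.6, 20.2, 190.2]
tool_rot: [1.714, 2.63, 0.002]
wrist_force: [-0.4, 0.4, -0.1]
grip_width: 63.2
grip_force: 0.0
```

```bash
python3 - <<'E'
from h import *
env.snapshot("wrist");
p=env.camera_params("wrist"); np.save("pics/w3.npy",np.array(p["T"]))
w=env.snapshot("wrist"); s=env.snapshot("side"); t=env.snapshot("top")
cv2.imwrite("pics/w3.png",w); cv2.imwrite("pics/s3.png",s); cv2.imwrite("pics/t3.png",t)
inc(0,0,0)
c=np.zeros((600,800,3),np.uint8)
C=lambda im,x0,y0,w,h,W,H: cv2.resize(im[y0:y0+h,x0:x0+w],(W,H),interpolation=cv2.INTER_CUBIC)
c[:400,:533]=C(w,0,0,640,480,533,400)
c[400:600,:267]=C(s,240,180,107,80,267,200)
c[:400,533:]=C(t,195,200,80,120,267,400)
c[400:600,267:533]=C(s,285,165,107,80,266,200)
cv2.imwrite("pics/c3.png",c)
E
```

```text
d [  6.452 -16.631   7.487] twist 0 | at [445.3  20.2 187.5] ang 1.986 t 7.9 q6 -0.45
```

View pics/c3.png

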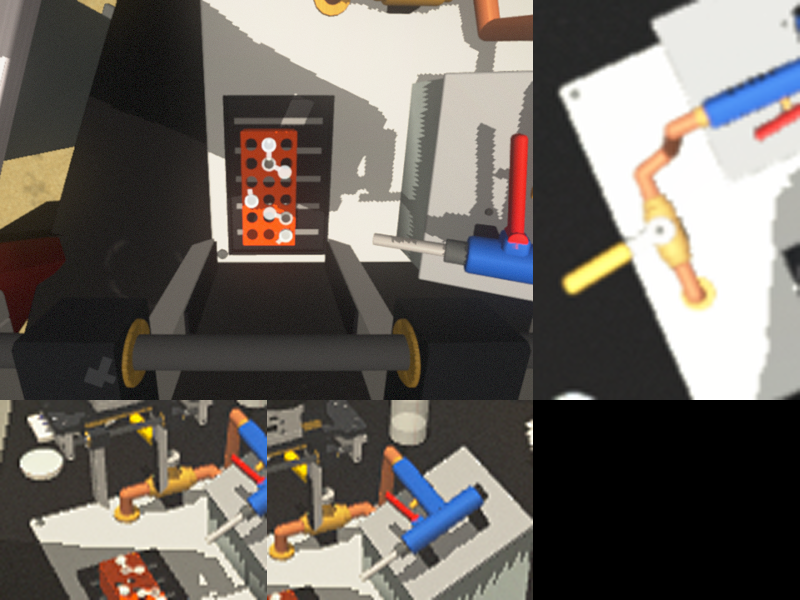

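The rack stands upright in the tray, slightly to the robot's side as planned. The handle is yellow and points to the left, at top-crop (570,285) to the axis at (660,230). Next I go above the cock handle.

```bash
python3 -c "
from h import *
inc(451.3,291.3,187.5,2.119)
p=env.camera_params('top'); print('wash',onz(p,[(146,226),(158,235)],190))"
```

```text
d [9.823 4.594 0.002] twist -0.95 | at [445.3  20.2 187.5] ang 1.986 t 7.9 q6 -0.45
wash [[607.448 475.332 190.   ]
 [580.983 439.497 190.   ]]
```

Request:
{"api": "servo_tool", "payload": {
  "increments": [
    {"dx": 0.4,"dy": 0.2,"dz": 0,"twist": 0,"hand": 50},
    {"dx": 1.4,"dy": 0.6,"dz": 0,"twist": -0.1,"hand": 40},
    {"dx": 2.7,"dy": 1.2,"dz": 0,"twist": -0.2,"hand": 40},
    {"dx": 4.1,"dy": 1.9,"dz": 0,"twist": -0.4,"hand": 40},
    {"dx": 5.6,"dy": 2.6,"dz": 0,"twist": -0.5,"hand": 40},
    {"dx": 7.0,"dy": 3.3,"dz": 0,"twist": -0.7,"hand": 40},
    {"dx": 8.3,"dy": 3.9,"dz": 0,"twist": -0.8,"hand": 40},
    {"dx": 9.2,"dy": 4.3,"dz": 0,"twist": -0.9,"hand": 40},
    {"dx": 9.7,"dy": 4.5,"dz": 0,"twist": -0.95,"hand": 40},
    {"dx": 9.8,"dy": 4.6,"dz": 0,"twist": -0.95,"hand": 40}
  ]
}}

```text
time_s: 8.9
tool_pos: [451.1, 291.8, 186.3]
tool_rot: [-1.535, -2.74, 0.002]
wrist_force: [-0.3, 0.5, 0.2]
grip_width: 39.8
grip_force: 0.0
```

```bash
python3 - <<'E'
from h import *
env.snapshot("wrist");
p=env.camera_params("wrist"); np.save("pics/w4.npy",np.array(p["T"]))
w=env.snapshot("wrist"); cv2.imwrite("pics/w4.png",w); inc(451.3,291.3,187.5,2.119)
E
```

```text
d [ 0.033  0.004 -0.031] twist -0.002 | at [451.7 290.5 186.7] ang 2.119 t 9.0 q6 -0.04
```

View pics/w4.png

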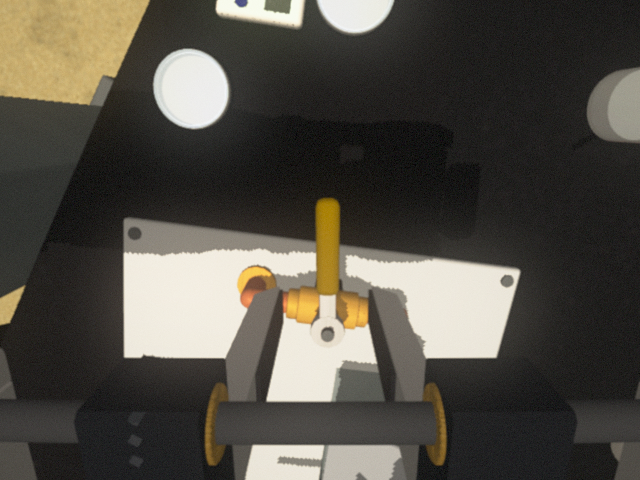

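The wrist view shows the handle centred between the fingers, its end at (328,199), the axis nut at (327,331) and the sleeve's inner end at (328,293).

```bash
cat > pose.py <<'E'
from h import *
v=[555.526,74.143,.412]
def S(X): return (np.atleast_2d(X)-[v[0],v[1],0])@Rz(v[2])
def W(X): return np.atleast_2d(X)@Rz(v[2]).T+[v[0],v[1],0]
E
python3 - <<'E'
from pose import *
p=env.camera_params("wrist"); p["T"]=np.load("pics/w4.npy")
t=env.camera_params("top"); tc=lambda a:(np.array(a)+.5)/3.75-.5+[195,175]
s=env.camera_params("side"); sc=lambda a:(np.array(a)+.5)/5-.5+[240,165]
for n,a,b,c in(("nut",(327,331),(145,350),(342,185)),("end",(328,199),(37,415),(265,105))):
    X=tri([(p,a),(t,tc(b)),(s,sc(c))]); print(n,X,S(X)); 
    print(onz(p,[a],100),S(onz(p,[a],100)))
print(S(onz(p,[(328,293)],100)))
E
```

```text
nut [486.618 236.016  88.611] [[  1.679 175.921  88.611]]
[[482.847 242.807 100.   ]] [[  0.943 183.654 100.   ]]
end [433.765 322.249  95.382] [[-12.22  276.103  95.382]]
[[433.936 324.02  100.   ]] [[-11.354 277.658 100.   ]]
[[ -2.35  212.627 100.   ]]
```

```bash
python3 - <<'E'
from pose import *
th=.13; g=W([1-68*np.sin(th),177+68*np.cos(th),76])[0]; print(g); inc(*g,.412+np.pi/2+th)
E
```

```text
[450.486 294.987  76.   ]
 d [0.177 0.057 4.429] twist 0.042 | at [451.7 290.5 186.7] ang 2.119 t 9.0 q6 -0.04
```

Request:
{"api": "servo_tool", "payload": {
  "increments": [
    {"dx": 0.1,"dy": 0,"dz": 0.4,"twist": 0,"hand": 44},
    {"dx": 0.2,"dy": 0,"dz": 1.2,"twist": 0,"hand": 44},
    {"dx": 0.2,"dy": 0,"dz": 2.2,"twist": 0,"hand": 44},
    {"dx": 0.2,"dy": 0,"dz": 3.2,"twist": 0,"hand": 44},
    {"dx": 0.2,"dy": 0,"dz": 4.0,"twist": 0,"hand": 44},
    {"dx": 0.2,"dy": 0,"dz": 4.3,"twist": 0,"hand": 44},
    {"dx": 0.2,"dy": 0,"dz": 4.4,"twist": 0,"hand": 44},
    {"dx": 0.2,"dy": 0,"dz": 4.4,"twist": 0,"hand": 30},
    {"dx": 0.2,"dy": 0,"dz": 4.4,"twist": 0,"hand": 20},
    {"dx": 0.2,"dy": 0,"dz": 4.4,"twist": 0,"hand": 20}
  ]
}}

```text
time_s: 10.0
tool_pos: [449.5, 295.2, 78.0]
tool_rot: [1.537, 2.739, 0.002]
wrist_force: [1.2, 0.2, 0.6]
grip_width: 23.3
grip_force: 0.0
```

Request:
{"api": "servo_tool", "payload": {
  "increments": [
    {"dx": 0,"dy": 0,"dz": 0,"twist": 0,"hand": 10},
    {"dx": 0,"dy": 0,"dz": 0,"twist": 0,"hand": 10},
    {"dx": 0,"dy": 0,"dz": 0,"twist": 0,"hand": 10},
    {"dx": 0,"dy": 0,"dz": 0,"twist": 0,"hand": 10}
  ]
}}

```text
time_s: 10.4
tool_pos: [449.5, 295.3, 77.7]
tool_rot: [1.537, 2.739, 0.002]
wrist_force: [1.4, 1.6, 5.3]
grip_width: 16.2
grip_force: 30.0
```

```bash
python3 - <<'E'
from pose import *
o=env.get_obs(); print(S(o["tool_pos"]),o["wrist_force"])
inc(0,0,0)
E
```

```text
[[ -8.594 245.154  77.727]] [1.364 1.638 5.286]
 d [ -0.71  -21.505   3.082] twist 0 | at [449.5 295.3  77.7] ang 2.119 t 10.4 q6 -0.04
```

```bash
cat >> pose.py <<'E'
def arc(ths,r=68,c=(1,177),z=None):
    o=env.get_obs(); R=cv2.Rodrigues(np.array(o["tool_rot"]))[0]; a0=np.arctan2(R[1,0],R[0,0])
    for th in ths:
        g=W([c[0]-r*np.sin(th),c[1]+r*np.cos(th),o["tool_pos"][2] if z is None else z])[0]
        d=R.T@(g-o["tool_pos"])/25; print(round(th,3),d.round(2),round(-np.degrees((.412+np.pi/2+th-a0+np.pi)%(2*np.pi)-np.pi)/8,2))
E
python3 - <<'E'
from pose import *
arc(.14+np.array([.04,.1,.17,.25,.33,.41,.49,.56,.62,.66]),r=68.8)
E
```

```text
0.18 [-0.   -0.11 -0.  ] -0.31
0.24 [-0.02 -0.28 -0.  ] -0.74
0.31 [-0.04 -0.47 -0.  ] -1.24
0.39 [-0.09 -0.68 -0.  ] -1.82
0.47 [-0.15 -0.89 -0.  ] -2.39
0.55 [-0.23 -1.1  -0.  ] -2.96
0.63 [-0.33 -1.29 -0.  ] -3.54
0.7 [-0.43 -1.46 -0.  ] -4.04
0.76 [-0.52 -1.6  -0.  ] -4.47
0.8 [-0.59 -1.69 -0.  ] -4.75
```

Request:
{"api": "servo_tool", "payload": {
  "increments": [
    {"dx": 0,"dy": -0.11,"dz": 0,"twist": -0.3,"hand": 20},
    {"dx": -0.02,"dy": -0.28,"dz": 0,"twist": -0.75,"hand": 20},
    {"dx": -0.04,"dy": -0.47,"dz": 0,"twist": -1.25,"hand": 20},
    {"dx": -0.09,"dy": -0.68,"dz": 0,"twist": -1.8,"hand": 20},
    {"dx": -0.15,"dy": -0.89,"dz": 0,"twist": -2.4,"hand": 20},
    {"dx": -0.23,"dy": -1.1,"dz": 0,"twist": -2.95,"hand": 20},
    {"dx": -0.33,"dy": -1.29,"dz": 0,"twist": -3.55,"hand": 20},
    {"dx": -0.43,"dy": -1.46,"dz": 0,"twist": -4.05,"hand": 20},
    {"dx": -0.52,"dy": -1.6,"dz": 0,"twist": -4.45,"hand": 20},
    {"dx": -0.59,"dy": -1.69,"dz": 0,"twist": -4.75,"hand": 20}
  ]
}}

```text
time_s: 11.4
tool_pos: [420.8, 260.3, 77.2]
tool_rot: [0.559, 3.091, 0.0]
wrist_force: [2.0, 1.4, -0.2]
grip_width: 19.7
grip_force: 1.0
```

```bash
python3 - <<'E'
from pose import *
o=env.get_obs(); print(S(o["tool_pos"]),o["wrist_force"]); inc(0,0,0)
arc(.8+np.array([.04,.1,.17,.25,.33,.41,.49,.57,.65,.72]),r=68.8)
E
```

```text
[[-48.914 224.531  77.201]] [ 2.003  1.406 -0.166]
 d [ 12.124 -15.645   3.082] twist 0 | at [420.8 260.3  77.2] ang 2.784 t 11.4 q6 -0.73
0.84 [-0.01 -0.08 -0.  ] -0.28
0.9 [-0.02 -0.25 -0.  ] -0.71
0.97 [-0.04 -0.44 -0.  ] -1.21
1.05 [-0.09 -0.65 -0.  ] -1.78
1.13 [-0.15 -0.86 -0.  ] -2.35
1.21 [-0.23 -1.07 -0.  ] -2.93
1.29 [-0.33 -1.27 -0.  ] -3.5
1.37 [-0.44 -1.46 -0.  ] -4.07
1.45 [-0.56 -1.64 -0.  ] -4.65
1.52 [-0.69 -1.79 -0.  ] -5.15
```

Request:
{"api": "servo_tool", "payload": {
  "increments": [
    {"dx": 0,"dy": -0.1,"dz": 0,"twist": -0.3,"hand": 20},
    {"dx": -0.02,"dy": -0.27,"dz": 0,"twist": -0.7,"hand": 20},
    {"dx": -0.04,"dy": -0.46,"dz": 0,"twist": -1.2,"hand": 20},
    {"dx": -0.09,"dy": -0.67,"dz": 0,"twist": -1.8,"hand": 20},
    {"dx": -0.15,"dy": -0.88,"dz": 0,"twist": -2.35,"hand": 20},
    {"dx": -0.23,"dy": -1.09,"dz": 0,"twist": -2.95,"hand": 20},
    {"dx": -0.33,"dy": -1.28,"dz": 0,"twist": -3.5,"hand": 20},
    {"dx": -0.44,"dy": -1.47,"dz": 0,"twist": -4.05,"hand": 20},
    {"dx": -0.56,"dy": -1.65,"dz": 0,"twist": -4.65,"hand": 20},
    {"dx": -0.69,"dy": -1.8,"dz": 0,"twist": -5.15,"hand": 20}
  ]
}}

```text
time_s: 12.4
tool_pos: [420.9, 212.2, 77.1]
tool_rot: [0.566, -3.09, -0.001]
wrist_force: [-0.7, 2.6, 2.0]
grip_width: 20.1
grip_force: 1.2
```

```bash
python3 - <<'E'
from pose import *
o=env.get_obs(); print(S(o["tool_pos"]),o["wrist_force"]); inc(0,0,0)
arc([1.56,1.6,1.64,1.68],r=68.8)
E
```

```text
[[-68.06  180.355  77.105]] [-0.651  2.591  1.96 ]
 d [18.752 -1.963  3.089] twist 0 | at [420.9 212.2  77.1] ang -2.779 t 12.4 q6 -1.54
1.56 [-0.02 -0.1  -0.  ] -0.28
1.6 [-0.02 -0.21 -0.  ] -0.56
1.64 [-0.03 -0.32 -0.  ] -0.85
1.68 [-0.05 -0.43 -0.  ] -1.14
```

Request:
{"api": "servo_tool", "payload": {
  "increments": [
    {"dx": 0,"dy": -0.06,"dz": 0,"twist": -0.2,"hand": 20},
    {"dx": 0,"dy": -0.12,"dz": 0,"twist": -0.35,"hand": 20},
    {"dx": 0,"dy": -0.18,"dz": 0,"twist": -0.4,"hand": 20},
    {"dx": 0,"dy": -0.22,"dz": 0,"twist": -0.4,"hand": 20},
    {"dx": 0,"dy": -0.22,"dz": 0,"twist": -0.4,"hand": 20}
  ]
}}

```text
time_s: 12.9
tool_pos: [422.9, 207.0, 77.1]
tool_rot: [0.647, -3.074, 0.0]
wrist_force: [-0.8, 0.7, 0.4]
grip_width: 20.2
grip_force: 0.3
```

Request:
{"api": "servo_tool", "payload": {
  "increments": [
    {"dx": 0,"dy": -0.06,"dz": 0,"twist": 0,"hand": 20},
    {"dx": 0,"dy": -0.1,"dz": 0,"twist": 0,"hand": 20},
    {"dx": 0,"dy": -0.12,"dz": 0,"twist": 0,"hand": 20},
    {"dx": 0,"dy": -0.12,"dz": 0,"twist": 0,"hand": 20}
  ]
}}

```text
time_s: 13.3
tool_pos: [423.2, 206.2, 77.1]
tool_rot: [0.647, -3.073, -0.006]
wrist_force: [-8.5, 18.3, 0.3]
grip_width: 20.1
grip_force: 10.8
```

Request:
{"api": "servo_tool", "payload": {
  "increments": [
    {"dx": 0,"dy": 0.12,"dz": 0,"twist": 0,"hand": 24},
    {"dx": 0,"dy": 0.12,"dz": 0,"twist": 0,"hand": 32},
    {"dx": 0,"dy": 0.12,"dz": 0,"twist": 0,"hand": 40},
    {"dx": 0,"dy": 0.12,"dz": -0.4,"twist": 0,"hand": 40},
    {"dx": 0,"dy": 0.12,"dz": -1.4,"twist": 0,"hand": 40},
    {"dx": 0,"dy": 0.12,"dz": -2.8,"twist": 0,"hand": 40},
    {"dx": 0,"dy": 0.12,"dz": -4.2,"twist": 0,"hand": 40},
    {"dx": 0,"dy": 0.12,"dz": -5.6,"twist": 0,"hand": 50},
    {"dx": 0,"dy": 0.12,"dz": -6.6,"twist": 0,"hand": 60},
    {"dx": 0,"dy": 0.12,"dz": -7,"twist": 0,"hand": 70}
  ]
}}

```text
time_s: 14.3
tool_pos: [423.6, 207.1, 255.2]
tool_rot: [-0.647, 3.07, 0.001]
wrist_force: [-0.2, 0.4, 0.3]
grip_width: 60.4
grip_force: 0.0
```

```bash
python3 - <<'E'
from pose import *
g=W([67.4,42,165])[0]; print(g); inc(g[0],g[1],250,1.983)
E
```

```text
[600.467 139.618 165.   ]
 d [-5.385 -5.325  0.23 ] twist 11.272 | at [423.6 207.1 255.2] ang -2.726 t 14.3 q6 -1.61
```

Request:
{"api": "servo_tool", "payload": {
  "increments": [
    {"dx": -0.2,"dy": -0.2,"dz": 0,"twist": 0.4,"hand": 80},
    {"dx": -0.7,"dy": -0.7,"dz": 0,"twist": 1.3,"hand": 80},
    {"dx": -1.3,"dy": -1.3,"dz": 0,"twist": 2.3,"hand": 80},
    {"dx": -1.9,"dy": -1.9,"dz": 0,"twist": 3.3,"hand": 80},
    {"dx": -2.6,"dy": -2.6,"dz": 0,"twist": 4.3,"hand": 80},
    {"dx": -3.2,"dy": -3.2,"dz": 0,"twist": 5.3,"hand": 80},
    {"dx": -3.9,"dy": -3.9,"dz": 0,"twist": 6.3,"hand": 80},
    {"dx": -4.5,"dy": -4.5,"dz": 0,"twist": 7.3,"hand": 80},
    {"dx": -5.0,"dy": -5.0,"dz": 0,"twist": 8.3,"hand": 80},
    {"dx": -5.2,"dy": -5.2,"dz": 0,"twist": 9.3,"hand": 80}
  ]
}}

```text
time_s: 15.3
tool_pos: [595.2, 139.7, 250.9]
tool_rot: [-1.352, -2.834, 0.002]
wrist_force: [-0.2, 0.4, 0.6]
grip_width: 80.3
grip_force: 0.0
```

```bash
python3 - <<'E'
from pose import *
g=W([67.4,42,165])[0]; inc(g[0],g[1],250,1.983)
E
```

```text
d [-0.133  0.161  0.034] twist 1.924 | at [595.2 139.7 250.9] ang 2.252 t 15.3 q6 -0.51
```

Request:
{"api": "servo_tool", "payload": {
  "increments": [
    {"dx": -0.1,"dy": 0.1,"dz": 0,"twist": 0.6,"hand": 80},
    {"dx": -0.1,"dy": 0.15,"dz": 0,"twist": 1.3,"hand": 80},
    {"dx": -0.1,"dy": 0.15,"dz": 0,"twist": 1.8,"hand": 80},
    {"dx": -0.1,"dy": 0.15,"dz": 0,"twist": 1.9,"hand": 80},
    {"dx": -0.1,"dy": 0.15,"dz": 0,"twist": 1.9,"hand": 80}
  ]
}}

```text
time_s: 15.8
tool_pos: [598.8, 140.9, 251.7]
tool_rot: [-1.704, -2.638, 0.001]
wrist_force: [-0.2, 0.1, 0.0]
grip_width: 80.3
grip_force: 0.0
```

```bash
python3 - <<'E'
from pose import *
env.snapshot("wrist")
p=env.camera_params("wrist"); np.save("pics/w5.npy",np.array(p["T"]))
w=env.snapshot("wrist"); cv2.imwrite("pics/w5.png",w)
g=W([67.4,42,165])[0]; inc(g[0],g[1],153,1.983)
E
```

```text
d [-0.077  0.039  3.959] twist 0.085 | at [598.8 141.  252. ] ang 1.995 t 15.9 q6 -0.25
```

View pics/w5.png

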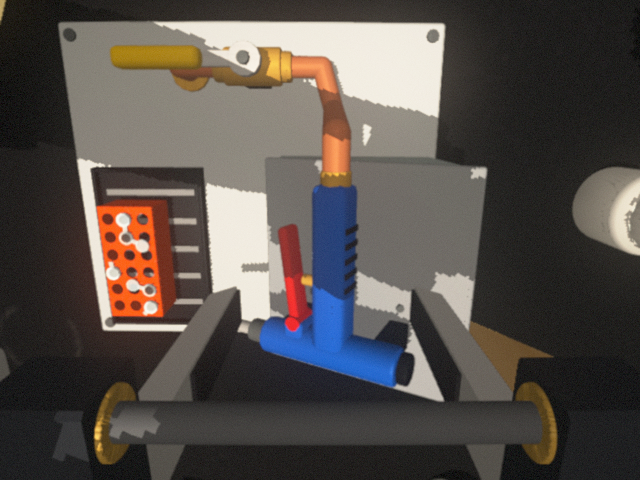

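The wrist view shows the handle along the pipe, pointing to station -x (113,57)-(200,57), so the cock is open. The rack is upright in the tray, and grip (335,190-340) and trigger (288,228)-(300,320) lie between the fingers. Next I check my gun model against these pixels.

```bash
python3 - <<'E'
from pose import *
p=env.camera_params("wrist"); p["T"]=np.load("pics/w5.npy")
c,s=np.cos(np.radians(27)),np.sin(np.radians(27)); G=lambda X:np.array([67,-28.4,165])+np.array(X)@np.array([[c,0,s],[0,1,0],[-s,0,c]])
names=["gripend front top(315,186)","gripend back top(356,187)","barrel rear end ax(404,368)","trig hinge(293,324)","grip end ax"]
print(np.c_[names,proj(p,W(G([(-7,119,13),(18,119,13),(63,0,0),(-22,18,9),(5,119,0)]))).round(0)])
E
```

```text
[['gripend front top(315,186)' '307.0' '186.0']
 ['gripend back top(356,187)' '344.0' '189.0']
 ['barrel rear end ax(404,368)' '410.0' '372.0']
 ['trig hinge(293,324)' '292.0' '325.0']
 ['grip end ax' '334.0' '185.0']]
```

Request:
{"api": "servo_tool", "payload": {
  "increments": [
    {"dx": -0.05,"dy": 0.03,"dz": 0.4,"twist": 0.05,"hand": 80},
    {"dx": -0.08,"dy": 0.04,"dz": 1.0,"twist": 0.08,"hand": 80},
    {"dx": -0.08,"dy": 0.04,"dz": 1.8,"twist": 0.08,"hand": 80},
    {"dx": -0.08,"dy": 0.04,"dz": 2.6,"twist": 0.08,"hand": 80},
    {"dx": -0.08,"dy": 0.04,"dz": 3.2,"twist": 0.08,"hand": 80},
    {"dx": -0.08,"dy": 0.04,"dz": 3.6,"twist": 0.08,"hand": 80},
    {"dx": -0.08,"dy": 0.04,"dz": 3.85,"twist": 0.08,"hand": 80},
    {"dx": -0.08,"dy": 0.04,"dz": 3.95,"twist": 0.08,"hand": 80},
    {"dx": -0.08,"dy": 0.04,"dz": 3.95,"twist": 0.08,"hand": 80}
  ]
}}

```text
time_s: 16.8
tool_pos: [600.8, 139.7, 153.6]
tool_rot: [1.721, 2.628, 0.0]
wrist_force: [-0.5, -0.0, 0.1]
grip_width: 79.9
grip_force: 0.0
```

```bash
python3 - <<'E'
from pose import *
o=env.get_obs(); print(S(o["tool_pos"]),o["wrist_force"],o["grip_width"])
E
```

```text
[[ 67.697  41.943 153.577]] [-0.537 -0.014  0.087] 79.87786364743523
```

Nothing touched on the way down. Squeeze now.

Request:
{"api": "servo_tool", "payload": {
  "increments": [
    {"dx": 0,"dy": 0,"dz": 0,"twist": 0,"hand": 66},
    {"dx": 0,"dy": 0,"dz": 0,"twist": 0,"hand": 56},
    {"dx": 0,"dy": 0,"dz": 0,"twist": 0,"hand": 48},
    {"dx": 0,"dy": 0,"dz": 0,"twist": 0,"hand": 40},
    {"dx": 0,"dy": 0,"dz": 0,"twist": 0,"hand": 30},
    {"dx": 0,"dy": 0,"dz": 0,"twist": 0,"hand": 20},
    {"dx": 0,"dy": 0,"dz": 0,"twist": 0,"hand": 20},
    {"dx": 0,"dy": 0,"dz": 0,"twist": 0,"hand": 20}
  ]
}}

```text
time_s: 17.6
tool_pos: [600.8, 140.0, 154.1]
tool_rot: [1.721, 2.628, 0.001]
wrist_force: [-0.9, 2.7, 5.5]
grip_width: 40.4
grip_force: 30.0
```

```bash
python3 - <<'E'
from pose import *
o=env.get_obs(); print(S(o["tool_pos"]),Rz(v[2]).T@o["wrist_force"],o["grip_width"],o["wrist_torque"])
env.snapshot("wrist"); w=env.snapshot("wrist"); cv2.imwrite("pics/w6.png",w[150:480,180:480]);o=env.get_obs();print(o["grip_width"],o["grip_force"],o["time_s"])
E
```

```text
[[ 67.895  42.189 154.096]] [0.256 2.833 5.522] 40.41962500092283 [ 0.184  0.704 -0.168]
40.379026659151684 30.02019516476139 17.7
```

Both fingers bear with 30 N, above the 15 N at the stop, and the width is 40.4 mm, so the trigger is home. Hold over two seconds, then release.

Request:
{"api": "servo_tool", "payload": {
  "increments": [
    {"dx": 0,"dy": 0,"dz": 0,"twist": 0,"hand": 20},
    {"dx": 0,"dy": 0,"dz": 0,"twist": 0,"hand": 20},
    {"dx": 0,"dy": 0,"dz": 0,"twist": 0,"hand": 20},
    {"dx": 0,"dy": 0,"dz": 0,"twist": 0,"hand": 20},
    {"dx": 0,"dy": 0,"dz": 0,"twist": 0,"hand": 20},
    {"dx": 0,"dy": 0,"dz": 0,"twist": 0,"hand": 20},
    {"dx": 0,"dy": 0,"dz": 0,"twist": 0,"hand": 20},
    {"dx": 0,"dy": 0,"dz": 0,"twist": 0,"hand": 20},
    {"dx": 0,"dy": 0,"dz": 0,"twist": 0,"hand": 20},
    {"dx": 0,"dy": 0,"dz": 0,"twist": 0,"hand": 20}
  ]
}}

```text
time_s: 18.7
tool_pos: [600.8, 140.0, 154.1]
tool_rot: [1.721, 2.628, 0.001]
wrist_force: [-0.9, 3.0, 6.7]
grip_width: 40.8
grip_force: 30.0
```

View pics/w6.png

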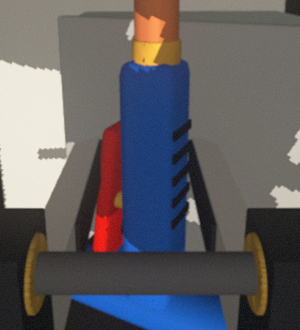

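The crop shows the red trigger swung against the grip at its outer end, around (115,125), with both fingers bearing. I keep holding.

Request:
{"api": "servo_tool", "payload": {
  "increments": [
    {"dx": 0,"dy": 0,"dz": 0,"twist": 0,"hand": 20},
    {"dx": 0,"dy": 0,"dz": 0,"twist": 0,"hand": 20},
    {"dx": 0,"dy": 0,"dz": 0,"twist": 0,"hand": 20},
    {"dx": 0,"dy": 0,"dz": 0,"twist": 0,"hand": 20},
    {"dx": 0,"dy": 0,"dz": 0,"twist": 0,"hand": 20},
    {"dx": 0,"dy": 0,"dz": 0,"twist": 0,"hand": 20},
    {"dx": 0,"dy": 0,"dz": 0,"twist": 0,"hand": 20},
    {"dx": 0,"dy": 0,"dz": 0,"twist": 0,"hand": 20},
    {"dx": 0,"dy": 0,"dz": 0,"twist": 0,"hand": 20},
    {"dx": 0,"dy": 0,"dz": 0,"twist": 0,"hand": 20}
  ]
}}

```text
time_s: 19.7
tool_pos: [600.8, 140.0, 154.1]
tool_rot: [1.721, 2.628, 0.001]
wrist_force: [-0.8, 2.6, 6.6]
grip_width: 40.3
grip_force: 30.0
```

Request:
{"api": "servo_tool", "payload": {
  "increments": [
    {"dx": 0,"dy": 0,"dz": 0,"twist": 0,"hand": 48},
    {"dx": 0,"dy": 0,"dz": 0,"twist": 0,"hand": 56},
    {"dx": 0,"dy": 0,"dz": 0,"twist": 0,"hand": 66},
    {"dx": 0,"dy": 0,"dz": 0,"twist": 0,"hand": 76},
    {"dx": 0,"dy": 0,"dz": 0,"twist": 0,"hand": 80},
    {"dx": 0,"dy": 0,"dz": 0,"twist": 0,"hand": 80},
    {"dx": 0,"dy": 0,"dz": 0,"twist": 0,"hand": 80},
    {"dx": 0,"dy": 0,"dz": 0,"twist": 0,"hand": 80}
  ]
}}

```text
time_s: 20.5
tool_pos: [600.8, 139.7, 153.6]
tool_rot: [1.721, 2.628, 0.0]
wrist_force: [0.9, 0.5, 0.6]
grip_width: 80.1
grip_force: 0.0
```

Request:
{"api": "servo_tool", "payload": {
  "increments": [
    {"dx": 0,"dy": 0,"dz": -0.3,"twist": 0,"hand": 80},
    {"dx": 0,"dy": 0,"dz": -1.0,"twist": 0,"hand": 80},
    {"dx": 0,"dy": 0,"dz": -2.0,"twist": 0,"hand": 80},
    {"dx": 0,"dy": 0,"dz": -3.0,"twist": 0,"hand": 70},
    {"dx": 0,"dy": 0,"dz": -3.7,"twist": 0,"hand": 60},
    {"dx": 0,"dy": 0,"dz": -4.0,"twist": 0,"hand": 50},
    {"dx": 0,"dy": 0,"dz": -4.0,"twist": 0,"hand": 44}
  ]
}}

```text
time_s: 21.2
tool_pos: [600.9, 139.7, 254.4]
tool_rot: [1.72, 2.627, 0.002]
wrist_force: [-0.4, 0.1, -1.2]
grip_width: 51.3
grip_force: 0.0
```

```bash
python3 - <<'E'
from pose import *
g=W([-68,176,0])[0]; print(g); inc(g[0],g[1],254,.412+np.pi)
E
```

```text
[422.738 208.186   0.   ]
 d [ 5.358 -5.437  0.006] twist -11.255 | at [600.9 139.7 254.4] ang 1.982 t 21.2 q6 -0.24
```

Request:
{"api": "servo_tool", "payload": {
  "increments": [
    {"dx": 0.2,"dy": -0.2,"dz": 0,"twist": -0.4,"hand": 44},
    {"dx": 0.7,"dy": -0.7,"dz": 0,"twist": -1.3,"hand": 44},
    {"dx": 1.3,"dy": -1.3,"dz": 0,"twist": -2.3,"hand": 44},
    {"dx": 1.9,"dy": -1.9,"dz": 0,"twist": -3.3,"hand": 44},
    {"dx": 2.6,"dy": -2.6,"dz": 0,"twist": -4.3,"hand": 44},
    {"dx": 3.2,"dy": -3.2,"dz": 0,"twist": -5.3,"hand": 44},
    {"dx": 3.9,"dy": -3.9,"dz": 0,"twist": -6.3,"hand": 44},
    {"dx": 4.5,"dy": -4.5,"dz": 0,"twist": -7.3,"hand": 44},
    {"dx": 5.0,"dy": -5.0,"dz": 0,"twist": -8.3,"hand": 44},
    {"dx": 5.3,"dy": -5.3,"dz": 0,"twist": -9.3,"hand": 44}
  ]
}}

```text
time_s: 22.2
tool_pos: [424.9, 208.4, 252.5]
tool_rot: [0.228, -3.132, 0.001]
wrist_force: [0.6, -0.2, 0.0]
grip_width: 44.1
grip_force: 0.0
```

```bash
python3 - <<'E'
from pose import *
g=W([-68,176,0])[0]; inc(g[0],g[1],77,.412+np.pi)
E
```

```text
d [0.077 0.004 7.021] twist -1.91 | at [424.9 208.4 252.5] ang -2.996 t 22.2 q6 -1.34
```

Request:
{"api": "servo_tool", "payload": {
  "increments": [
    {"dx": 0.05,"dy": 0,"dz": 0.3,"twist": -0.7,"hand": 44},
    {"dx": 0.08,"dy": 0,"dz": 1.0,"twist": -1.4,"hand": 44},
    {"dx": 0.08,"dy": 0,"dz": 2.0,"twist": -1.9,"hand": 44},
    {"dx": 0.08,"dy": 0,"dz": 3.2,"twist": -1.9,"hand": 44},
    {"dx": 0.08,"dy": 0,"dz": 4.4,"twist": -1.9,"hand": 44},
    {"dx": 0.08,"dy": 0,"dz": 5.6,"twist": -1.9,"hand": 44},
    {"dx": 0.08,"dy": 0,"dz": 6.5,"twist": -1.9,"hand": 44},
    {"dx": 0.08,"dy": 0,"dz": 7.0,"twist": -1.9,"hand": 44},
    {"dx": 0.08,"dy": 0,"dz": 7.0,"twist": -1.9,"hand": 30},
    {"dx": 0.08,"dy": 0,"dz": 7.0,"twist": -1.9,"hand": 20}
  ]
}}

```text
time_s: 23.2
tool_pos: [424.5, 208.0, 79.0]
tool_rot: [-0.631, 3.077, 0.0]
wrist_force: [-0.2, 0.1, -0.1]
grip_width: 31.6
grip_force: 0.0
```

Request:
{"api": "servo_tool", "payload": {
  "increments": [
    {"dx": 0,"dy": 0,"dz": 0,"twist": 0,"hand": 20},
    {"dx": 0,"dy": 0,"dz": 0,"twist": 0,"hand": 20}
  ]
}}

```text
time_s: 23.4
tool_pos: [424.7, 208.1, 79.3]
tool_rot: [-0.631, 3.076, 0.0]
wrist_force: [0.3, 0.4, -0.2]
grip_width: 20.7
grip_force: 0.0
```

```bash
python3 - <<'E'
from pose import *
o=env.get_obs(); print(S(o["tool_pos"])); inc(0,0,0)
arc(1.571-np.array([.04,.1,.17,.25,.33,.41,.49,.57,.65,.73]),r=68.8,c=(1,176.3))
E
```

```text
[[-66.276 175.12   79.326]]
 d [18.896 -0.969  3.143] twist 0 | at [424.7 208.1  79.3] ang -2.737 t 23.4 q6 -1.6
1.531 [ 0.06  0.16 -0.  ] 0.23
1.471 [ 0.05  0.32 -0.  ] 0.66
1.401 [ 0.03  0.51 -0.  ] 1.16
1.321 [-0.02  0.73 -0.  ] 1.73
1.241 [-0.08  0.94  0.  ] 2.31
1.161 [-0.16  1.14  0.  ] 2.88
1.081 [-0.25  1.34  0.  ] 3.45
1.001 [-0.36  1.53  0.  ] 4.03
0.921 [-0.49  1.72  0.  ] 4.6
0.841 [-0.63  1.89  0.  ] 5.17
```

Request:
{"api": "servo_tool", "payload": {
  "increments": [
    {"dx": 0.02,"dy": 0.12,"dz": 0,"twist": 0.2,"hand": 20},
    {"dx": 0.04,"dy": 0.3,"dz": 0,"twist": 0.65,"hand": 20},
    {"dx": 0.03,"dy": 0.5,"dz": 0,"twist": 1.15,"hand": 20},
    {"dx": -0.02,"dy": 0.73,"dz": 0,"twist": 1.75,"hand": 20},
    {"dx": -0.08,"dy": 0.94,"dz": 0,"twist": 2.3,"hand": 20},
    {"dx": -0.16,"dy": 1.14,"dz": 0,"twist": 2.9,"hand": 20},
    {"dx": -0.25,"dy": 1.34,"dz": 0,"twist": 3.45,"hand": 20},
    {"dx": -0.36,"dy": 1.53,"dz": 0,"twist": 4.05,"hand": 20},
    {"dx": -0.49,"dy": 1.72,"dz": 0,"twist": 4.6,"hand": 20},
    {"dx": -0.63,"dy": 1.89,"dz": 0,"twist": 5.15,"hand": 20}
  ]
}}

```text
time_s: 24.4
tool_pos: [420.2, 257.6, 79.0]
tool_rot: [0.497, 3.102, -0.0]
wrist_force: [-1.4, -2.7, 1.5]
grip_width: 19.9
grip_force: 1.3
```

```bash
python3 - <<'E'
from pose import *
o=env.get_obs(); print(S(o["tool_pos"]),o["wrist_force"]); inc(0,0,0)
arc(.841-np.array([.04,.1,.17,.25,.33,.41,.49,.57,.65,.73,.77]),r=68.8,c=(1,176.3))
E
```

```text
[[-50.563 222.34   79.022]] [-1.382 -2.693  1.499]
 d [ 12.744 -15.042   3.158] twist 0 | at [420.2 257.6  79. ] ang 2.824 t 24.4 q6 -0.78
0.801 [-0.02  0.11 -0.  ] 0.29
0.741 [-0.03  0.28 -0.  ] 0.72
0.671 [-0.05  0.47 -0.  ] 1.22
0.591 [-0.1   0.68  0.  ] 1.79
0.511 [-0.16  0.89  0.  ] 2.36
0.431 [-0.24  1.1   0.  ] 2.94
0.351 [-0.34  1.3   0.  ] 3.51
0.271 [-0.45  1.49  0.  ] 4.08
0.191 [-0.57  1.67  0.  ] 4.65
0.111 [-0.71  1.84  0.  ] 5.23
0.071 [-0.79  1.92  0.  ] 5.51
```

Request:
{"api": "servo_tool", "payload": {
  "increments": [
    {"dx": -0.02,"dy": 0.11,"dz": 0,"twist": 0.3,"hand": 20},
    {"dx": -0.03,"dy": 0.28,"dz": 0,"twist": 0.7,"hand": 20},
    {"dx": -0.05,"dy": 0.47,"dz": 0,"twist": 1.2,"hand": 20},
    {"dx": -0.1,"dy": 0.68,"dz": 0,"twist": 1.8,"hand": 20},
    {"dx": -0.16,"dy": 0.89,"dz": 0,"twist": 2.35,"hand": 20},
    {"dx": -0.24,"dy": 1.1,"dz": 0,"twist": 2.95,"hand": 20},
    {"dx": -0.34,"dy": 1.3,"dz": 0,"twist": 3.5,"hand": 20},
    {"dx": -0.45,"dy": 1.49,"dz": 0,"twist": 4.1,"hand": 20},
    {"dx": -0.57,"dy": 1.67,"dz": 0,"twist": 4.65,"hand": 20},
    {"dx": -0.71,"dy": 1.84,"dz": 0,"twist": 5.25,"hand": 20}
  ]
}}

```text
time_s: 25.4
tool_pos: [451.1, 296.0, 78.9]
tool_rot: [-1.576, -2.718, 0.0]
wrist_force: [-2.9, -0.5, 1.2]
grip_width: 20.0
grip_force: 1.3
```

```bash
python3 - <<'E'
from pose import *
o=env.get_obs(); print(S(o["tool_pos"]),o["wrist_force"]); inc(0,0,0)
arc([.07,.03,0,-.03,-.06],r=68.8,c=(1,176.3))
E
```

```text
[[ -6.834 245.075  78.888]] [-2.935 -0.519  1.204]
 d [ -1.31  -21.541   3.162] twist 0 | at [451.1 296.   78.9] ang 2.091 t 25.4 q6 -0.01
0.07 [-0.02  0.12 -0.  ] 0.27
0.03 [-0.03  0.23 -0.  ] 0.56
0 [-0.03  0.31 -0.  ] 0.77
-0.03 [-0.04  0.39 -0.  ] 0.99
-0.06 [-0.06  0.48 -0.  ] 1.2
```

Request:
{"api": "servo_tool", "payload": {
  "increments": [
    {"dx": -0.02,"dy": 0.08,"dz": 0,"twist": 0.2,"hand": 20},
    {"dx": -0.02,"dy": 0.16,"dz": 0,"twist": 0.4,"hand": 20},
    {"dx": -0.03,"dy": 0.24,"dz": 0,"twist": 0.6,"hand": 20},
    {"dx": -0.03,"dy": 0.32,"dz": 0,"twist": 0.75,"hand": 20},
    {"dx": -0.03,"dy": 0.36,"dz": 0,"twist": 0.75,"hand": 20},
    {"dx": -0.03,"dy": 0.36,"dz": 0,"twist": 0.75,"hand": 20}
  ]
}}

```text
time_s: 26.0
tool_pos: [459.7, 299.6, 78.5]
tool_rot: [1.711, 2.634, 0.001]
wrist_force: [-0.2, 0.1, -0.3]
grip_width: 20.2
grip_force: 0.0
```

Request:
{"api": "servo_tool", "payload": {
  "increments": [
    {"dx": 0,"dy": 0.05,"dz": 0,"twist": 0,"hand": 20},
    {"dx": 0,"dy": 0.1,"dz": 0,"twist": 0,"hand": 20},
    {"dx": 0,"dy": 0.1,"dz": 0,"twist": 0,"hand": 20}
  ]
}}

```text
time_s: 26.3
tool_pos: [460.7, 300.2, 78.3]
tool_rot: [-1.711, -2.633, 0.004]
wrist_force: [-9.8, -3.0, 7.1]
grip_width: 20.0
grip_force: 5.4
```

Request:
{"api": "servo_tool", "payload": {
  "increments": [
    {"dx": 0,"dy": 0.04,"dz": 0,"twist": 0,"hand": 20},
    {"dx": 0,"dy": 0.08,"dz": 0,"twist": 0,"hand": 20},
    {"dx": 0,"dy": 0.08,"dz": 0,"twist": 0,"hand": 20}
  ]
}}

```text
time_s: 26.6
tool_pos: [460.9, 300.3, 78.1]
tool_rot: [-1.709, -2.631, 0.01]
wrist_force: [-21.8, -10.0, 14.2]
grip_width: 20.4
grip_force: 12.0
```

```bash
python3 - <<'E'
from pose import *
o=env.get_obs(); print(S(o["tool_pos"]),Rz(v[2]).T@o["wrist_force"]); inc(0,0,0)
E
```

```text
[[  3.888 245.138  78.095]] [-23.998  -0.427  14.171]
 d [ -3.478 -21.704   3.292] twist 0 | at [460.9 300.3  78.1] ang 1.99 t 26.6 q6 0.09
```

At the hard stop. Back off, open, rise clear and check.

Request:
{"api": "servo_tool", "payload": {
  "increments": [
    {"dx": 0,"dy": -0.1,"dz": 0,"twist": 0,"hand": 20},
    {"dx": 0,"dy": -0.15,"dz": 0,"twist": 0,"hand": 26},
    {"dx": 0,"dy": -0.15,"dz": 0,"twist": 0,"hand": 36},
    {"dx": 0,"dy": -0.15,"dz": 0,"twist": 0,"hand": 44},
    {"dx": 0,"dy": -0.15,"dz": 0,"twist": 0,"hand": 44},
    {"dx": 0,"dy": -0.15,"dz": -0.5,"twist": 0,"hand": 44},
    {"dx": 0,"dy": -0.15,"dz": -1.5,"twist": 0,"hand": 44},
    {"dx": 0,"dy": -0.15,"dz": -3,"twist": 0,"hand": 44},
    {"dx": 0,"dy": -0.15,"dz": -4.5,"twist": 0,"hand": 44},
    {"dx": 0,"dy": -0.15,"dz": -5,"twist": 0,"hand": 44}
  ]
}}

```text
time_s: 27.6
tool_pos: [461.1, 300.5, 208.3]
tool_rot: [1.71, 2.632, 0.009]
wrist_force: [-0.0, -0.4, 0.9]
grip_width: 44.1
grip_force: 0.0
```

```bash
python3 - <<'E'
from pose import *
env.snapshot("wrist")
w=env.snapshot("wrist"); t=env.snapshot("top")
c=np.zeros((480,800,3),np.uint8); c[:,:440]=w[:,100:540]
c[:,440:]=cv2.resize(t[190:334,200:308],(360,480),interpolation=cv2.INTER_CUBIC); cv2.imwrite("pics/c7.png",c)
E
```

```text
(no output)
```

View pics/c7.png

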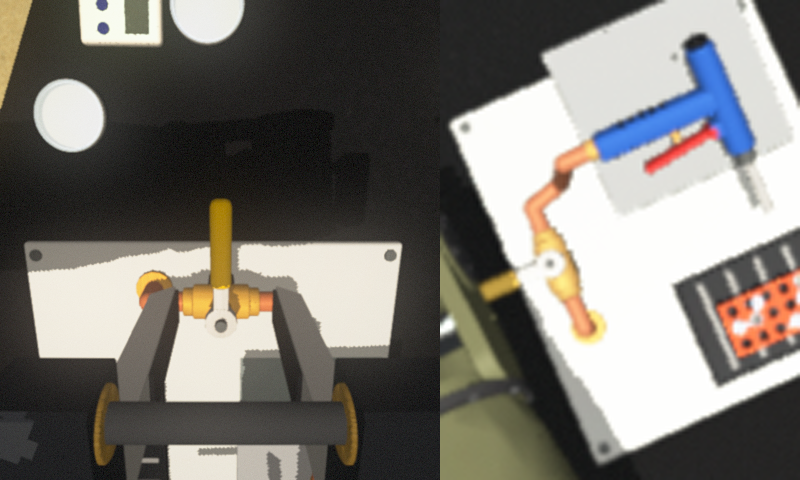

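The handle is square across the pipe, sleeve at (221,200)-(221,288) in the wrist view, so the cock is shut. The trigger is released, the rack stands in the tray, and the robot touches nothing.

```bash
python3 -c "
from workcell import env
print(env.hand_in())"
```

```text
the job is handed in; nothing more can be done
None
```

The job is handed in at about 28 s: the rack stands in the tray, the cock was opened to its stop, the trigger was held home for over 2 s and let go, and the cock was shut again; the hand-in returned no verdict.

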